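# Lengthen the shoe-painting cradle by one hole

## Task

The cradle that holds shoes for painting is one hole too short. Pinch the sprung snap button in the side of its square tube flush, slide the outer tube with the toe rest away from the heel cup to the very next hole, let the button snap fully out there, and let go. Pinch gently so as not to dent the thin tube, stop as soon as you feel it snap and never strain the tube against the locked button; leave the shoe, the two bottles and the brush where they are.

Things in the scene. Friction and masses are not known exactly. Their poses are not given: they have to be found in the camera images.
- cradle: Fixed bench cradle. Aluminium base 370 x 90 x 8 mm; at the -x end a post with wooden heel cup, 128 mm high at x -158 to -108, holds a dark inner tube that runs along +x, axis 60 mm above the table. Origin: on the table, right under the tube axis at the button. x points from heel cup to toe rest, the way the tube lengthens; z up; the button is on the tube's -y side. It does not move.
- tube: Outer tube: square steel 28 x 28 mm; origin on its axis at the 12.5 mm hole where the button starts (hole in its -y face); axes as the cradle's. Reaches from 112 mm behind the origin to a wooden toe rest 93 mm ahead (70 mm wide, top 124 mm above the table). Pinching over 25 N dents it. Slides along the cradle's x, 5 N friction. The next hole is 45 to 75 mm back, differs by cradle, not measured: feel for it; there are no others.
- button: Domed steel snap button, 11 mm across, origin at its tip; it is sprung out of the inner tube towards the cradle's -y and stands 5.5 mm proud of the outer tube (tip at y -19.5 mm, z 60 mm). Flush (tip at y -14) takes 3 N; then some 6 to 11 N along x rides the dome under the 2 mm wall, after which the tube runs easily and the button springs out at the next hole and locks (0.8 mm play). Over 12 N against the locked button strains it.
- bottle_a: Bystander: white paint bottle, 34 mm wide, 72 mm high, origin under its centre.
- bottle_b: Bystander: small jar with black cap, 32 mm wide, 62 mm high, origin under its centre.
- brush: Bystander: flat brush 150 mm long lying on the desk, origin under its centre.
- shoe: Bystander: blue high-heeled shoe, 205 mm long, 145 mm high, origin on the desk under its middle.

How it is judged:
On the way:
1. the button is pressed flush while the tube is still at its old hole (y of button in the frame of cradle above -0.0155 m and x of tube in the frame of cradle below 0.006 m), for 0.1 s.
At the end, for the whole second after the job is handed in: The outer tube is one hole longer (moved on 42 to 78 mm) and the button stands out at least 4.5 mm through the next hole (x of tube in the frame of cradle between 0.042 and 0.078 m and y of button in the frame of cradle below -0.0185 m); the robot touches nothing.
It fails at once if the tube is squeezed too hard (contact force between the fingers and tube above 50 N).
It fails at once if the tube is strained against the button (contact force between tube and button above 12 N).
It fails at once if the shoe, a bottle or the brush is disturbed (distance of any of shoe, bottle_a, bottle_b, brush from where it was at the start of the episode above 0.015 m).
It also fails if it takes over 58 s, if anything falls off the work surface, if the arm or the gripper's body presses on something with over 40 N, if the wrist force passes 120 N, or if a joint passes its speed limit or range.

## Robot

A 7-joint arm with a two-finger parallel gripper is mounted at the origin on the work surface. World frame = base frame: x ahead of the robot, y to its left, z up, the work surface at z = 0. Lengths are in m, angles in rad, forces in N, time in s.
With the tool pointing down it reaches from about 0.425 to 0.95 m from the base axis. Payload 16.7 kg.
Tool frame: the origin (TCP) lies between the finger pads; the fingertips stand 22 mm ahead of it and the grasp point (between the pads) lies 3 mm ahead of it; x points along the fingers, y is the direction in which the jaws open and shut, and the axes are right-handed (so a half turn about x gives the same grasp; the last joint's range is limited). The gripper opens to 94 mm and grips with 3 to 60 N. Pads are 16 mm wide; open, the fingers measure 119 mm over their backs; the gripper's body (75 mm by 177 mm) begins 78 mm behind the grasp point.
Start: joints at [-1.361, 0.426, 0.074, 1.606, -0.034, 1.111, -0.067], TCP at [0.238, 0.632, 0.227] pointing down, gripper open.
Joint ranges: [-2.85, 2.85], [-0.5, 2.14], [-1.23, 1.37], [0.21, 2.46], [-1.02, 4.16], [0.16, 2.05], [-2.73, 2.73]. Speed limits (rad/s): [1.89, 1.89, 2.39, 2.39, 3.01, 3.01, 3.01].

## Interface

Orientations are given as a rotation vector (axis times angle).
In Python, from workcell import get_state, grab_frame, job_done gives the robot as it stands.
- The arm moves only by the tool carry_out, never from a script. Its argument "commands" is text: rows parted by semicolons, each of 7 numbers parted by spaces: the shift along the tool's x, y, z normalised to -1 to 1, where 1 is 15 cm, then the turn, a rotation vector about the tool's x, y, z normalised to -1 to 1, where 1 is 90 degrees, then the closure, from 0 (fully open) to 1 (shut). A call has 1 to 5 rows; each row shifts and turns the pose as measured when the row begins, along the tool's axes as they then stand; what a row does not reach is not made up. A row lasts 1/12 s, in which the tool goes at most 41.7 mm and 7.16 degrees, less where a joint would pass 70% of its speed; a pose out of reach is approached as far as the arm can. A call with a number of a shift or a turn outside -1 to 1 is refused whole. A call with a gripper value outside its range is refused whole. The fingers move at their own pace and stop on an object; "squeeze" is the grip in N (left out, the last holds). Time passes only in rows, so rows that do not move let the fingers close. It gives the time, the measured TCP pose, the force and the opening at its end, in the units of the state.
- get_state(): the state, without advancing time (a new reading comes with each control period).
- grab_frame(name): name is "scene" or "top" or "wrist"; returns a dict with "image" (400x640x3 uint8, red, green, blue), "z_map" (400x640 float32, m along the optical axis (not along the pixel's ray), 0 where there is no reading), "fx", "fy", "cx", "cy" (pixels), "rvec" (rotation vector, rad) and "tvec" (3), from world to camera coordinates, as OpenCV has them; the wrist camera has in their place "tool_from_camera" (4x4, takes a point from camera to tool coordinates, whose origin is the TCP and whose axes are the tool frame's). Camera axes: x right, y down, z forward; pixel columns grow to the right and rows downward; lengths in m; the calibration is good to about 2 mm. The wrist camera is an equidistant fisheye: a pixel r from the principal point sees the ray r / f radians off the axis. A picture is of the moment at which its call begins: read the wrist's pose just before it.
- job_done(): hands the job in, once; it reports no verdict.
The state is a dict: "time": time; "joints": joint angles; "qvel": joint speeds; "joint_efforts": joint torques, N m; "position": TCP position; "tool_rot": TCP orientation; "ft_force": force on the tool from outside, world axes, zero at the start; "wrist_torque": the same for the moment, N m; "gripper_width": finger opening in m.
Only numpy, scipy, OpenCV 4.12 (cv2) and the standard library are available. Lean on these libraries where they do the work, as an engineer would, in place of code of your own. Each camera call takes 0.05 s, during which the arm holds its last target. There are 200 camera calls.

## Working session

There is one attempt and no reset: what is moved stays moved. The work goes in short steps, Python scripts to look and compute and a tool call to move; the robot and the scene stay as the last step left them, time stands still between calls to the robot, and variables do not carry over. Pictures are saved under pics/ and viewed, about 8 in all and at most 12, crops included, and the job is handed in when it is done.

Besides the shell and the picture viewer there is one more tool, called after "Call:" by a JSON object that holds its "fn" and its "kwargs", one argument or row to a line. carry_out: Moves the arm, as the interface text tells. Scaled input: -1 to 1 covers 15 cm each way for a shift and 90 degrees each way for a turn. Its arguments: {"type":"object","properties":{"commands":{"type":"string"},"squeeze":{"type":"number"}},"required":["commands"]}

```bash
ls; mkdir -p pics; python3 - <<'E'
from workcell import get_state, grab_frame
import cv2,numpy as np
s=get_state(); print(s)
for n in ("scene","top"):
    f=grab_frame(n); cv2.imwrite(f"pics/{n}0.png",f["image"][:,:,::-1]); np.savez(f"{n}0.npz",**f)
    print(n,f["fx"],f["fy"],f["cx"],f["cy"],f["rvec"],f["tvec"])
E
```

```text
pics
{'time': 0.0, 'joints': array([-1.36051538,  0.42672091,  0.07386987,  1.60662169, -0.03408987,
        1.11077947, -0.06708264]), 'qvel': array([ 0.0002468 , -0.00067622, -0.0030156 ,  0.00075358,  0.00089849,
       -0.00082367,  0.00047218]), 'joint_efforts': array([ 3.00109186e-04, -9.35820365e+01,  3.66668701e+00, -4.54173803e+01,
       -4.88064042e-02,  2.05180678e-02,  2.14907168e-04]), 'position': array([0.23754347, 0.63138042, 0.22677708]), 'tool_rot': array([ 0.28132441,  1.55241462, -0.28331892]), 'ft_force': array([-0.63698486,  0.01380017, -0.70452671]), 'wrist_torque': array([0.02505285, 0.02146225, 0.0169743 ]), 'gripper_width': 0.09387651312946722}
scene 449.4307838634214 449.4307838634214 329.36575857546103 196.70960530323785 [ 2.33862962  0.7725995  -0.30624769] [-0.52926437 -0.10025008  1.24134164]
top 398.41334039334924 398.41334039334924 324.8061292591379 194.1970437346022 [ 2.12030264 -2.16602466  0.13535489] [0.1678845  0.54272772 1.03689768]
```

View pics/scene0.png

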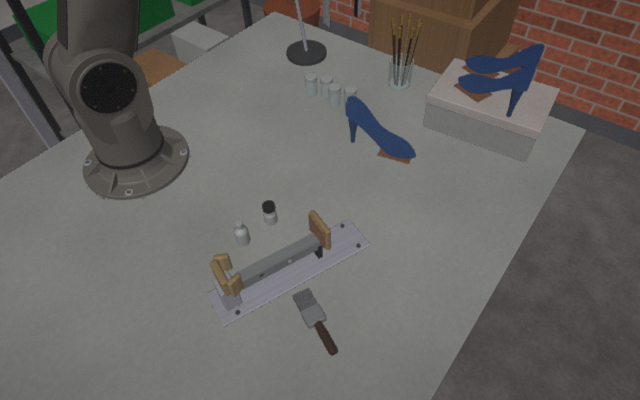

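View pics/top0.png

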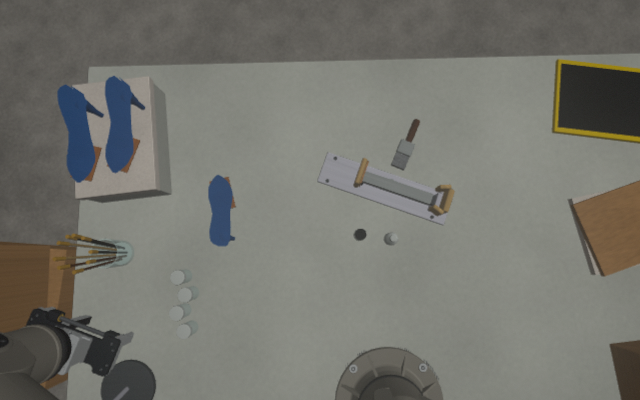

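The cradle is in reach. Its heel cup is at about (445,195) in top and (225,275) in scene; its toe rest is at (362,172) in top and (320,230) in scene. The button side (-y) faces away from the robot, toward the brush. Two spots show on that face in scene, near (262,275) and (290,262).

```bash
cat > h.py <<'E'
import numpy as np,cv2
from scipy.spatial.transform import Rotation as R
def world(f):
    v,u=np.mgrid[:400,:640]; z=f["z_map"]
    c=np.stack([(u-f["cx"])/f["fx"]*z,(v-f["cy"])/f["fy"]*z,z],-1)
    M=R.from_rotvec(f["rvec"]).as_matrix()
    return (c-f["tvec"])@M
def ray(f,u,v):
    M=R.from_rotvec(f["rvec"]).as_matrix()
    return -M.T@f["tvec"], M.T@np.array([(u-f["cx"])/f["fx"],(v-f["cy"])/f["fy"],1.])
E
python3 - <<'E'
from h import *
for n,box in (("top",(310,140,465,235)),("scene",(200,200,380,335))):
    f=dict(np.load(n+"0.npz")); W=world(f); 
    x0,y0,x1,y1=box; P=W[y0:y1,x0:x1].reshape(-1,3); P=P[np.isfinite(P).all(1)]
    t=P[(P[:,2]>.068)&(P[:,2]<.08)]
    c=np.median(t[:,:2],0)
    t=t[np.linalg.norm(t[:,:2]-c,axis=1)<.1]
    r=cv2.minAreaRect(t[:,:2].astype(np.float32)*1000); print(n,len(t),"tube top",t.mean(0),r)
    h=P[P[:,2]>.09]; print(" high",len(h),h[:,2].max())
    d=np.array([np.cos(1.29),np.sin(1.29)])
    b=P[(P[:,2]>.004)&(P[:,2]<.02)]; print(" base",cv2.minAreaRect(b[:,:2].astype(np.float32)*1000))
    img=cv2.resize(f["image"][y0:y1,x0:x1,::-1],None,fx=4,fy=4,interpolation=cv2.INTER_CUBIC); cv2.imwrite(f"pics/{n}_crop.png",img)
    dd=np.array([np.cos(np.radians(0)),0])
    np.save(n+"P.npy",P)
    w=W[400//2,320]; print(W[235,391],W[234,360])
E
```

```text
top 816 tube top [ 0.55140165 -0.04371214  0.07269303] ((554.4847412109375, -44.94896697998047), (198.5087890625, 50.56149673461914), 64.69954681396484)
 high 655 1.1043849258814018
 base ((569.0836181640625, -22.497970581054688), (415.8959655761719, 265.8646545410156), 88.50392150878906)
[ 0.43251855 -0.01578491  0.04892118] [0.43643036 0.06638643 0.05973947]
scene 1156 tube top [ 0.55938361 -0.03534692  0.07410238] ((564.4574584960938, -40.084617614746094), (193.399658203125, 60.637760162353516), 74.11550903320312)
 high 1203 0.8730828560593653
 base ((537.9490356445312, -8.592010498046875), (435.0099792480469, 357.025390625), 35.33208465576172)
[ 6.96013449e-01  1.98050042e-01 -4.05370577e-04] [0.63909582 0.15077157 0.00998134]
```

View pics/scene_crop.png

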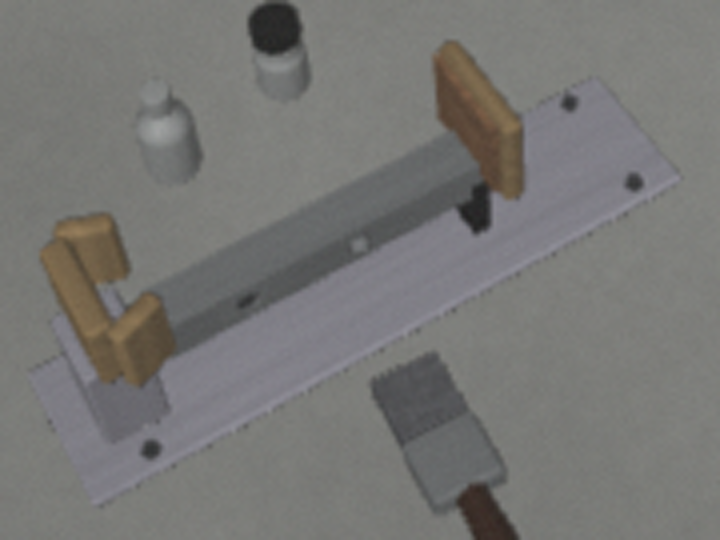

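The crop shows the button at scene pixel (290,261) and the empty next hole at (261.8,274.8). The base corners are at crop (30,372), (100,504), (680,178) and (598,77).

```bash
python3 - <<'E'
from h import *
f=dict(np.load("scene0.npz"))
def onz(u,v,z): o,d=ray(f,u,v); return o+d*(z-o[2])/d[2]
g=lambda c:(200+(c[0]+.5)/4-.5,200+(c[1]+.5)/4-.5)
C=np.array([onz(*g(c),.008) for c in [(30,372),(100,504),(680,178),(598,77)]]);print(C)
print([np.linalg.norm(C[i]-C[(i+1)%4]) for i in range(4)])
for a,b in((0,3),(1,2)): d=C[b]-C[a]; print(np.degrees(np.arctan2(d[1],d[0])))
b=onz(*g((360,244)),.060); h=onz(*g((247,299)),.060); print("button",b,"hole",h,np.linalg.norm(b-h))
# tube top from both: restrict to narrow band around the axis
for n in("top","scene"):
    P=np.load(n+"P.npy")
    for th in (np.radians(72),):
        pass
    d=(C[3]-C[0]+C[2]-C[1])[:2]; d/=np.linalg.norm(d); nrm=np.array([-d[1],d[0]])
    q=np.c_[(P[:,:2]-b[:2])@d,(P[:,:2]-b[:2])@nrm,P[:,2]]
    t=q[(q[:,0]>-.1)&(q[:,0]<.07)&(abs(q[:,1]-.015)<.05)&(q[:,2]>.071)&(q[:,2]<.078)]
    xs=np.arange(-.1,.07,.02)
    print(n,"rel angle deg",np.degrees(np.polyfit(t[:,0],t[:,1],1)[0]),"lo/hi",np.percentile(t[:,1],[2,50,98]),t[:,2].mean())
    k=q[(q[:,2]>.095)&(q[:,2]<.14)&(abs(q[:,1])<.1)&(abs(q[:,0])<.2)]
    a=k[k[:,0]>0]; print(" toe x",np.percentile(a[:,0],[2,98]),"y",np.percentile(a[:,1],[2,98]),"z",a[:,2].max())
    a=k[k[:,0]<0]; print(" heel x",np.percentile(a[:,0],[2,98]),"y",np.percentile(a[:,1],[2,98]),"z",a[:,2].max())
    m=q[(q[:,2]>.03)&(q[:,1]>.06)&(q[:,1]<.2)&(abs(q[:,0])<.2)&(q[:,2]<.08)]
    if len(m): print(" bottles y",m[:,1].min(),m[:,1].max(),"x",m[:,0].min(),m[:,0].max())
E
```

```text
[[ 0.46092139 -0.16907073  0.008     ]
 [ 0.54527493 -0.19964249  0.008     ]
 [ 0.67248185  0.14145453  0.008     ]
 [ 0.59181891  0.17343671  0.008     ]]
[np.float64(0.08972264030279595), np.float64(0.3640450206252949), np.float64(0.08677194297898883), np.float64(0.3666681119440959)]
69.08443241967515
69.547768690213
button [ 0.57672892 -0.02482433  0.06      ] hole [ 0.55098607 -0.08513687  0.06      ] 0.06557664624022784
top rel angle deg 0.15702145346632426 lo/hi [0.00328369 0.01684379 0.03061843] 0.0732121860174772
 toe x [0.07880952 0.09590321] y [-0.01445586  0.05141913] z 0.12699235691233213
 heel x [-0.14487618 -0.10688551] y [-0.01693037  0.05482672] z 0.13437163961074683
 bottles y 0.12976101922683445 0.1675726139050373 x -0.05227526572755735 0.050195763024791416
scene rel angle deg -0.12113601772644146 lo/hi [-0.00048348  0.01301642  0.02820226] 0.07437429551682725
 toe x [0.0741224  0.09108213] y [-0.02090719  0.04449855] z 0.12798623232998632
 heel x [-0.14970209 -0.11172419] y [-0.02494793  0.04691203] z 0.13181900877558855
 bottles y 0.12489417436060903 0.1768258334751352 x -0.06740879564650916 0.046071942718624956
```

```bash
cat >> h.py <<'E'
TH=np.radians(69.3); D=np.array([np.cos(TH),np.sin(TH),0]); N=np.array([-D[1],D[0],0])
O=np.array([0.5767,-0.0248,0])+0.0155*N   # cradle origin
def goal(x,y,z,sgn):   # cradle-frame grasp TCP, tool x down, tool y = sgn*cradle y
    ty=sgn*N; tx=np.array([0,0,-1.]); M=np.stack([tx,ty,np.cross(tx,ty)],1)
    return O+x*D+y*N+np.array([0,0,z]),R.from_matrix(M)
def delta(s,p,r):
    r0=R.from_rotvec(s["tool_rot"]); 
    return r0.inv().apply(p-s["position"])/.15, (r0.inv()*r).as_rotvec()/(np.pi/2)
def cr(p): q=np.asarray(p)-O; return np.array([q@D,q@N,q[2]])
E
cat > go.py <<'E'
import sys; from h import *; from workcell import get_state
np.set_printoptions(precision=4,suppress=True)
x,y,z,sg=map(float,sys.argv[1:5]); s=get_state()
a,b=delta(s,*goal(x,y,z,sg)); print("t",s["time"],"cradle",cr(s["position"]),"w",s["gripper_width"],"shift",a,"turn",b)
F=s["ft_force"];print("F cradle",F@D,F@N,F[2],"j7",s["joints"])
E
python3 go.py 0 0 .2 1; python3 go.py 0 0 .2 -1
```

```text
t 0.1 cradle [0.494  0.5337 0.2268] w 0.0941713745212049 shift [ 0.183  -3.2983  3.5534] turn [-0.999  -0.0005  0.0006]
F cradle -0.8103431234153824 -0.8997857672042997 0.059297323933582266 j7 [-1.3605  0.4267  0.0739  1.6066 -0.0341  1.1108 -0.0671]
t 0.1 cradle [0.494  0.5337 0.2268] w 0.0941713745212049 shift [ 0.183  -3.2983  3.5534] turn [1.001  0.0006 0.0005]
F cradle -0.8103431234153824 -0.8997857672042997 0.059297323933582266 j7 [-1.3605  0.4267  0.0739  1.6066 -0.0341  1.1108 -0.0671]
```

Call:
{"fn": "carry_out", "kwargs": {
  "commands": "0 -0.19 0.2 0.08 0 0 0; 0 -0.16 0.22 0.08 0 0 0; 0 -0.13 0.24 0.08 0 0 0; 0 -0.1 0.25 0.08 0 0 0; 0 -0.07 0.26 0.08 0 0 0"
}}

```text
time: 0.52
position: [0.3228, 0.4484, 0.223]
tool_rot: [0.761, 1.435, -0.769]
ft_force: [0.5, 0.8, 0.2]
gripper_width: 0.0943
```

```bash
python3 go.py 0 0 .2 -1
```

```text
t 0.5167 cradle [0.3529 0.3892 0.223 ] w 0.09425772488729796 shift [ 0.1534 -0.4077  3.4787] turn [0.6056 0.0013 0.0033]
F cradle 0.9542320338961068 -0.2195770367942963 0.21898252146479202 j7 [-1.2654  0.2351  0.24    1.8952 -0.0682  1.0234 -0.406 ]
```

Call:
{"fn": "carry_out", "kwargs": {
  "commands": "0 -0.03 0.27 0.08 0 0 0; 0 0 0.27 0.08 0 0 0; 0 0.03 0.27 0.08 0 0 0; 0 0.06 0.27 0.08 0 0 0; 0 0.09 0.26 0.08 0 0 0"
}}

```text
time: 0.93
position: [0.4109, 0.2595, 0.2222]
tool_rot: [1.23, 1.195, -1.241]
ft_force: [1.6, 0.5, -0.3]
gripper_width: 0.0938
```

```bash
python3 go.py 0 0 .2 -1
```

```text
t 0.9333 cradle [0.2073 0.2401 0.2222] w 0.09384003653847582 shift [0.1461 1.0746 1.822 ] turn [0.2076 0.0022 0.0037]
F cradle 1.037200952612331 -1.2964546232039191 -0.3044751173073804 j7 [-1.0973  0.123   0.4417  2.0407 -0.0649  0.997  -0.658 ]
```

Call:
{"fn": "carry_out", "kwargs": {
  "commands": "0 0.14 0.24 0.08 0 0 0; 0 0.17 0.22 0.08 0 0 0; 0 0.19 0.2 0.05 0 0 0; 0 0.19 0.2 0 0 0 0; 0 0.19 0.2 0 0 0 0"
}}

```text
time: 1.35
position: [0.4984, 0.0708, 0.2223]
tool_rot: [1.477, 1.01, -1.486]
ft_force: [1.2, 1.0, 0.4]
gripper_width: 0.0942
```

```bash
python3 go.py 0 0 .2 -1
```

```text
t 1.35 cradle [0.0617 0.0915 0.2223] w 0.09415072334541898 shift [0.1465 0.6172 0.4018] turn [-0.0098  0.0016  0.0035]
F cradle 1.3648453110676415 -0.7506743651751395 0.3517189896377754 j7 [-0.8302  0.1676  0.6348  2.0139 -0.1188  1.0014 -0.5141]
```

Call:
{"fn": "carry_out", "kwargs": {
  "commands": "0.03 0.21 0.13 0 0 0 0; 0.03 0.21 0.13 -0.01 0 0 0; 0.03 0.17 0.12 0 0 0 0; 0.03 0.03 0.03 0 0 0 0; 0 0 0 0 0 0 0"
}}

```text
time: 1.77
position: [0.5657, -0.0345, 0.2034]
tool_rot: [1.472, 1.012, -1.481]
ft_force: [-0.7, 0.7, -0.2]
gripper_width: 0.094
```

```bash
python3 - <<'E'
from workcell import *; import cv2,numpy as np
s=get_state(); f=grab_frame("wrist"); np.savez("w1.npz",pos=s["position"],rot=s["tool_rot"],**f); cv2.imwrite("pics/w1.png",f["image"][:,:,::-1]); print(f["fx"],f["cx"],f["cy"],f["tool_from_camera"])
E
python3 go.py 0 0 .2 -1
```

```text
309.70691628693146 323.26022988909676 206.15945952586833 [[ 2.98772787e-05 -2.54562116e-01  9.67056425e-01 -1.57522362e-01]
 [ 9.99999807e-01  6.07514078e-04  1.29023284e-04 -1.10899602e-03]
 [-6.20344832e-04  9.67056234e-01  2.54562085e-01 -7.38439247e-02]
 [ 0.00000000e+00  0.00000000e+00  0.00000000e+00  1.00000000e+00]]
t 1.8167 cradle [-0.0125 -0.0083  0.2038] w 0.09373268477217042 shift [ 0.025  -0.0559 -0.083 ] turn [-0.0051  0.0022  0.0021]
F cradle -0.7649427713835497 0.41565739437389493 -0.0842802430923022 j7 [-0.5959  0.3243  0.6694  1.9039 -0.235   0.997  -0.1916]
```

View pics/w1.png

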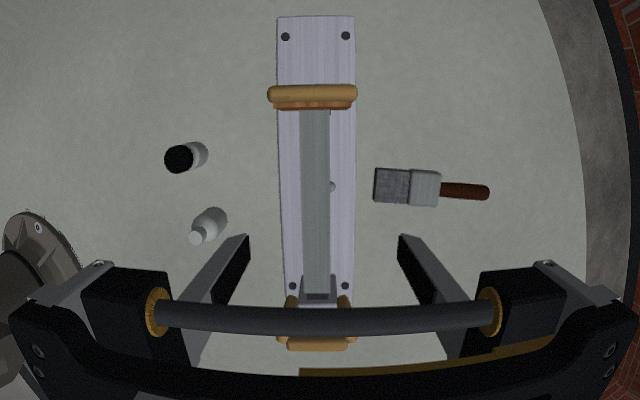

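The wrist view shows the tube between columns ~301 and 331, with the button at about (333,186) on its right side. The brush is clear to the right and the bottles to the left.

```bash
cat > wr.py <<'E'
from h import *
def wpts(w):
    v,u=np.mgrid[:400,:640]; dx=u-w["cx"]; dy=v-w["cy"]; r=np.hypot(dx,dy)+1e-9; th=r/w["fx"]
    z=w["z_map"]; t=np.tan(np.minimum(th,1.4)); c=np.stack([dx/r*t*z,dy/r*t*z,z],-1)
    T=w["tool_from_camera"]; p=c@T[:3,:3].T+T[:3,3]
    return R.from_rotvec(w["rot"]).apply(p.reshape(-1,3)).reshape(400,640,3)+w["pos"]
E
python3 - <<'E'
from wr import *
np.set_printoptions(precision=4,suppress=True)
w=dict(np.load("w1.npz")); P=wpts(w); q=P-O; Q=np.stack([q@D,q@N,P[...,2]],-1)
S=Q[100:300,260:380]
m=(S[...,2]>.068)&(S[...,2]<.08)&(abs(S[...,0])<.09)&(abs(S[...,1])<.04)
t=S[m]; 
xs=np.arange(-.08,.07,.02); ed=np.array([[x+.01,*np.percentile(t[(t[:,0]>=x)&(t[:,0]<x+.02),1],[1,99])] for x in xs if ((t[:,0]>=x)&(t[:,0]<x+.02)).sum()>20]);print(ed); mid=ed[:,1:].mean(1); print("axis",np.polyfit(ed[:,0],mid,1),t[:,2].mean())
# button: points between z .05-.068 right of tube
b=(S[...,2]>.045)&(S[...,2]<.067)&(abs(S[...,0])<.03)&(S[...,1]<np.median(mid)-.0145)&(S[...,1]>-.04)
print("button pts",b.sum(),S[b].mean(0) if b.any() else "",[np.percentile(S[b][:,i],[0,100]) for i in range(3)] if b.any() else"")
vv,uu=np.nonzero(b); print(uu.min()+260,uu.max()+260,vv.min()+100,vv.max()+100)
toe=Q[(Q[...,2]>.1)&(Q[...,2]<.14)&(Q[...,0]>.05)&(Q[...,0]<.15)&(abs(Q[...,1])<.06)]; print("toe",np.percentile(toe,[2,98],axis=0))
g=lambda v,u:Q[v,u]; print(g(186,333),g(186,336))
cv2.imwrite("pics/w1c.png",cv2.resize(w["image"][150:220,290:370,::-1],None,fx=7,fy=7))
E
```

```text
[[-0.07   -0.0126  0.0139]
 [-0.05   -0.0126  0.0142]
 [-0.03   -0.0126  0.0137]
 [-0.01   -0.0127  0.0151]
 [ 0.01   -0.0127  0.0146]
 [ 0.03   -0.0128  0.015 ]
 [ 0.05   -0.0129  0.0138]
 [ 0.07   -0.0242  0.0144]]
axis [-0.0235  0.0001] 0.0742265358638198
button pts 50 [ 0.0022 -0.0157  0.0637] [array([-0.0031,  0.0068]), array([-0.0188, -0.0138]), array([0.058 , 0.0669])]
330 335 181 191
toe [[ 0.0762 -0.0313  0.1107]
 [ 0.0936  0.0323  0.1253]]
[ 0.0029 -0.0167  0.0656] [-0.009  -0.0218  0.0061]
```

View pics/w1c.png

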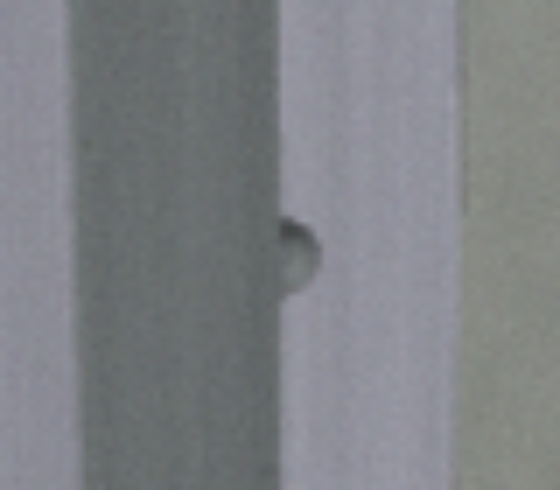

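The axis (y≈0.0005), tube top height (0.074) and toe face (0.0936) all agree with the scene estimate. Next I align, then descend.

Call:
{"fn": "carry_out", "kwargs": {
  "commands": "0.02 -0.059 -0.083 -0.005 0.002 0.002 0; 0 0 0 0 0 0 0; 0.2 0 0 0 0 0 0; 0.2 0 0 0 0 0 0; 0 0 0 0 0 0 0"
}}

```text
time: 2.23
position: [0.5604, -0.0099, 0.1411]
tool_rot: [1.469, 1.024, -1.46]
ft_force: [-1.0, -0.2, -1.1]
gripper_width: 0.0937
```

```bash
python3 go.py 0 0.0005 .063 -1
```

```text
t 2.2333 cradle [0.0082 0.005  0.1411] w 0.09372323598405084 shift [0.5202 0.0291 0.0577] turn [ 0.0056 -0.0034 -0.0007]
F cradle -0.5112141872728484 0.9136940063239065 -1.1156207618020932 j7 [-0.5906  0.3893  0.6203  1.977  -0.3009  0.8622 -0.1605]
```

Call:
{"fn": "carry_out", "kwargs": {
  "commands": "0 0.029 0.055 0.005 -0.003 0 0; 0 0 0 0 0 0 0; 0 0 0 0 0 0 0; 0 0 0 0 0 0 0"
}}

```text
time: 2.57
position: [0.5619, -0.017, 0.1448]
tool_rot: [1.469, 1.018, -1.465]
ft_force: [-0.0, -0.6, -0.4]
gripper_width: 0.0941
```

```bash
python3 go.py 0 0.0005 .063 -1
```

```text
t 2.5667 cradle [0.0021 0.0011 0.1448] w 0.09412258381020025 shift [0.5454 0.0031 0.0149] turn [ 0.0027 -0.0011 -0.0011]
F cradle -0.594674606784142 -0.2242979786646184 -0.4488501774304948 j7 [-0.5843  0.3881  0.6267  1.9701 -0.2956  0.8713 -0.1579]
```

Call:
{"fn": "carry_out", "kwargs": {
  "commands": "0.2 0.003 0.01 0 0 0 0; 0.15 0 0 0 0 0 0; 0.1 0 0 0 0 0 0; 0 0 0 0 0 0 0; 0 0 0 0 0 0 0"
}}

```text
time: 2.98
position: [0.5665, -0.0176, 0.0816]
tool_rot: [1.477, 1.015, -1.455]
ft_force: [0.7, 0.3, -0.2]
gripper_width: 0.0939
```

```bash
python3 go.py 0 0.0005 .063 -1
```

```text
t 2.9833 cradle [ 0.0031 -0.0034  0.0816] w 0.09394905886242165 shift [ 0.1237 -0.0273  0.0215] turn [ 0.003  -0.0051 -0.0066]
F cradle 0.49612627275590715 -0.5383435632159024 -0.2343361264322107 j7 [-0.5248  0.4799  0.5655  2.0083 -0.38    0.7431 -0.0859]
```

Call:
{"fn": "carry_out", "kwargs": {
  "commands": "0.1 -0.027 0.021 0.003 -0.005 -0.006 0; 0 0 0 0 0 0 0; 0 0 0 0 0 0 0"
}}

```text
time: 3.23
position: [0.5633, -0.019, 0.0691]
tool_rot: [1.473, 1.014, -1.467]
ft_force: [0.1, -0.0, 0.6]
gripper_width: 0.094
```

```bash
python3 go.py 0 0.0005 .063 -1
```

```text
t 3.2333 cradle [ 0.0007 -0.0009  0.0691] w 0.09399412507929181 shift [ 0.0404 -0.0098  0.0047] turn [-0.0002 -0.0012 -0.0023]
F cradle -0.01185622792224338 -0.08438171798591532 0.6074261963221144 j7 [-0.5167  0.4993  0.557   2.0152 -0.3913  0.7274 -0.0801]
```

Call:
{"fn": "carry_out", "kwargs": {
  "commands": "0.045 -0.01 0.005 0 0 -0.002 0; 0 0 0 0 0 0 0.3; 0 0 0 0 0 0 0.5; 0 0 0 0 0 0 0.5; 0 0 0 0 0 0 0.5",
  "squeeze": 5
}}

```text
time: 3.65
position: [0.5627, -0.019, 0.0638]
tool_rot: [1.474, 1.016, -1.466]
ft_force: [0.0, -0.2, 0.3]
gripper_width: 0.0709
```

```bash
python3 go.py 0 0.0005 .063 -1
```

```text
t 3.65 cradle [ 0.0005 -0.0004  0.0638] w 0.07094095069500911 shift [ 0.0055 -0.0057  0.0034] turn [-0.0001 -0.0023 -0.0016]
F cradle -0.15900710761288375 -0.09508257145819393 0.2995526065249893 j7 [-0.5098  0.5062  0.5498  2.0186 -0.3992  0.718  -0.0725]
```

Call:
{"fn": "carry_out", "kwargs": {
  "commands": "0.005 -0.006 0.003 0 -0.002 -0.0015 0.6; 0 0 0 0 0 0 0.6; 0 0 0 0 0 0 0.6; 0 0 0 0 0 0 0.6; 0 0 0 0 0 0 0.6",
  "squeeze": 5
}}

```text
time: 4.07
position: [0.562, -0.0191, 0.0635]
tool_rot: [1.471, 1.016, -1.47]
ft_force: [1.0, -0.6, -0.1]
gripper_width: 0.039
```

```bash
python3 go.py 0 0.0005 .063 -1
```

```text
t 4.0667 cradle [0.0001 0.0003 0.0635] w 0.038985762044153154 shift [ 0.0031 -0.0014  0.001 ] turn [-0.0001 -0.0003 -0.0004]
F cradle -0.2139237692703962 -1.1701776457671482 -0.05956839940741443 j7 [-0.512   0.5076  0.5515  2.0183 -0.3969  0.72   -0.0751]
```

Call:
{"fn": "carry_out", "kwargs": {
  "commands": "0 0 0 0 0 0 0.7; 0 0 0 0 0 0 1; 0 0 0 0 0 0 1; 0 0 0 0 0 0 1; 0 0 0 0 0 0 1",
  "squeeze": 5
}}

```text
time: 4.48
position: [0.5627, -0.0193, 0.0636]
tool_rot: [1.471, 1.015, -1.468]
ft_force: [1.0, -0.7, -1.2]
gripper_width: 0.0283
```

```bash
python3 go.py 0 0.0005 .063 -1
```

```text
t 4.4833 cradle [ 0.0002 -0.0005  0.0636] w 0.028250298019114505 shift [ 0.0041 -0.0066  0.0012] turn [-0.0001 -0.0004 -0.0013]
F cradle -0.3093587154599099 -1.1504010322824691 -1.2117583977675648 j7 [-0.5119  0.5077  0.5516  2.0176 -0.3968  0.7191 -0.0751]
```

Call:
{"fn": "carry_out", "kwargs": {
  "commands": "0 0 0 0 0 0 1; 0 0 0 0 0 0 1; 0 0 0 0 0 0 1",
  "squeeze": 16
}}

```text
time: 4.73
position: [0.5627, -0.0193, 0.0636]
tool_rot: [1.471, 1.015, -1.468]
ft_force: [1.5, -1.0, -1.0]
gripper_width: 0.0276
```

Call:
{"fn": "carry_out", "kwargs": {
  "commands": "0 0 -0.007 0 0 0 1; 0 0 -0.007 0 0 0 1"
}}

```text
time: 4.9
position: [0.5628, -0.019, 0.0636]
tool_rot: [1.47, 1.013, -1.47]
ft_force: [-1.1, -6.7, 1.7]
gripper_width: 0.0281
```

```bash
python3 go.py 0 0.0005 .063 -1
```

```text
t 4.9 cradle [ 0.0006 -0.0005  0.0636] w 0.028121891281176134 shift [ 0.0039 -0.0065  0.0037] turn [-0.0008  0.0008 -0.0011]
F cradle -6.635862590369251 -1.3321177929657726 1.7293372655988988 j7 [-0.5143  0.5087  0.553   2.0168 -0.3955  0.7201 -0.0785]
```

Call:
{"fn": "carry_out", "kwargs": {
  "commands": "0 0 -0.01 0 0 0 1; 0 0 -0.01 0 0 0 1"
}}

```text
time: 5.07
position: [0.5631, -0.0183, 0.0636]
tool_rot: [1.47, 1.011, -1.473]
ft_force: [-2.7, -6.7, 1.8]
gripper_width: 0.0279
```

Call:
{"fn": "carry_out", "kwargs": {
  "commands": "0 0 -0.013 0 0 0 1; 0 0 -0.013 0 0 0 1"
}}

```text
time: 5.23
position: [0.5637, -0.0169, 0.0636]
tool_rot: [1.469, 1.009, -1.476]
ft_force: [-1.6, -7.2, 1.9]
gripper_width: 0.0277
```

```bash
python3 go.py 0 0.0005 .063 -1
```

```text
t 5.2333 cradle [ 0.0028 -0.0005  0.0636] w 0.027661668752231666 shift [ 0.004  -0.0066  0.0185] turn [-0.0031  0.0037 -0.0007]
F cradle -7.2796365739607465 -1.0865867467713974 1.9409363023669706 j7 [-0.5226  0.5118  0.5569  2.0135 -0.3926  0.7234 -0.0901]
```

Call:
{"fn": "carry_out", "kwargs": {
  "commands": "0 0 -0.013 0 0 0 1; 0 0 -0.013 0 0 0 1; 0 0 -0.013 0 0 0 1"
}}

```text
time: 5.48
position: [0.5641, -0.0156, 0.0636]
tool_rot: [1.467, 1.005, -1.482]
ft_force: [-2.9, -11.4, 2.7]
gripper_width: 0.028
```

Call:
{"fn": "carry_out", "kwargs": {
  "commands": "0 0 -0.013 0 0 0 1; 0 0 -0.013 0 0 0 1"
}}

```text
time: 5.65
position: [0.5642, -0.0155, 0.0636]
tool_rot: [1.465, 1.001, -1.487]
ft_force: [-2.5, -9.6, 4.0]
gripper_width: 0.0278
```

```bash
python3 - <<'E'
from workcell import *; import cv2,numpy as np
s=get_state(); f=grab_frame("wrist"); np.savez("w2.npz",pos=s["position"],rot=s["tool_rot"],**f)
from wr import *
w=dict(np.load("w2.npz")); P=wpts(w); q=P-O; Q=np.stack([q@D,q@N,P[...,2]],-1)
toe=Q[(Q[...,2]>.095)&(Q[...,2]<.14)&(Q[...,0]>.05)&(Q[...,0]<.2)&(abs(Q[...,1])<.06)]; print("toe",len(toe),np.percentile(toe,[2,50,98],axis=0))
E
python3 go.py 0 0.0005 .063 -1
```

```text
toe 10878 [[ 0.08015796 -0.03018047  0.11988287]
 [ 0.08853994  0.00064439  0.12325702]
 [ 0.09712951  0.03176999  0.12530377]]
t 5.7 cradle [ 0.0045 -0.0005  0.0635] w 0.02808467105794604 shift [ 0.004  -0.0063  0.0297] turn [-0.0067  0.0092  0.0003]
F cradle -8.846667977764287 0.37568126074933694 3.2195772792064035 j7 [-0.5338  0.5165  0.5638  2.0092 -0.3867  0.729  -0.1066]
```

Call:
{"fn": "carry_out", "kwargs": {
  "commands": "0 0 -0.014 -0.006 0.009 0 1; 0 0 -0.015 0 0.003 0 1"
}}

```text
time: 5.87
position: [0.5647, -0.0141, 0.0635]
tool_rot: [1.473, 1.016, -1.472]
ft_force: [-3.3, -8.7, 3.0]
gripper_width: 0.0281
```

```bash
python3 go.py 0 0.0005 .063 -1
```

```text
t 5.8667 cradle [ 0.0057 -0.0005  0.0635] w 0.028067999381829287 shift [ 0.0034 -0.0065  0.0383] turn [-0.0017 -0.0009  0.0007]
F cradle -9.312958190759176 -0.025959582987387098 3.0103471337721457 j7 [-0.5179  0.5115  0.5507  2.0115 -0.3994  0.7248 -0.084 ]
```

Call:
{"fn": "carry_out", "kwargs": {
  "commands": "0 0 -0.015 -0.002 0.002 0 1; 0 0 -0.015 -0.001 0.003 0 1"
}}

```text
time: 6.03
position: [0.5652, -0.0126, 0.0635]
tool_rot: [1.476, 1.021, -1.467]
ft_force: [-1.6, -6.6, 1.7]
gripper_width: 0.0277
```

Call:
{"fn": "carry_out", "kwargs": {
  "commands": "0 0 -0.015 -0.002 0.003 0 1; 0 0 -0.015 -0.002 0.003 0 1"
}}

```text
time: 6.2
position: [0.566, -0.0108, 0.0635]
tool_rot: [1.479, 1.029, -1.46]
ft_force: [-2.1, -5.1, 2.0]
gripper_width: 0.0276
```

```bash
python3 go.py 0 0.0005 .063 -1
```

```text
t 6.2 cradle [ 0.0093 -0.0005  0.0635] w 0.027555318097481418 shift [ 0.0025 -0.007   0.0619] turn [ 0.0025 -0.009   0.0012]
F cradle -5.529906850482297 0.14231986266541474 1.9860563555345743 j7 [-0.5081  0.509   0.5395  2.011  -0.4098  0.723  -0.0696]
```

Force rose to about 11 N and then fell to about 5.5 N, which is sliding friction alone, so the dome is under the wall. I'll loosen the grip so a slip limits any strain, then run on.

Call:
{"fn": "carry_out", "kwargs": {
  "commands": "0 0 -0.02 0.001 -0.008 0 1; 0 0 -0.02 0 0 0 1; 0 0 -0.025 0 0 0 1; 0 0 -0.025 0 0 0 1; 0 0 -0.025 0 0 0 1",
  "squeeze": 10
}}

```text
time: 6.62
position: [0.5697, -0.0008, 0.0635]
tool_rot: [1.467, 1.014, -1.478]
ft_force: [-1.6, -7.0, 2.9]
gripper_width: 0.0277
```

```bash
cat > toe.py <<'E'
from workcell import *
from wr import *
s=get_state(); f=grab_frame("wrist"); w=dict(pos=s["position"],rot=s["tool_rot"],**f)
P=wpts(w); q=P-O; Q=np.stack([q@D,q@N,P[...,2]],-1)
toe=Q[(Q[...,2]>.095)&(Q[...,2]<.14)&(Q[...,0]>.05)&(Q[...,0]<.2)&(abs(Q[...,1])<.06)]; print("toe moved",np.percentile(toe[:,0],[2,98])-[.0762,.0936])
E
python3 toe.py; python3 go.py 0 0.0005 .063 -1
```

```text
toe moved [0.01900358 0.0185906 ]
t 6.6667 cradle [ 0.0208 -0.0005  0.0635] w 0.027999233213245864 shift [ 0.0039 -0.0062  0.1386] turn [-0.0019  0.003   0.002 ]
F cradle -3.8989154569548603 -1.3301669843681103 4.211773796145469 j7 [-0.5438  0.5213  0.553   1.9968 -0.396   0.7349 -0.1147]
```

Call:
{"fn": "carry_out", "kwargs": {
  "commands": "0 0 -0.025 -0.002 0.003 0 1; 0 0 -0.025 -0.001 0.002 0 1; 0 0 -0.025 -0.001 0.002 0 1; 0 0 -0.025 -0.001 0.002 0 1; 0 0 -0.02 -0.001 0.002 0 1"
}}

```text
time: 7.08
position: [0.5743, 0.0114, 0.0635]
tool_rot: [1.474, 1.025, -1.468]
ft_force: [-1.9, -6.5, 3.3]
gripper_width: 0.028
```

```bash
python3 go.py 0 0.0005 .063 -1
```

```text
t 7.0833 cradle [ 0.0331 -0.0005  0.0635] w 0.027954727270347146 shift [ 0.0017 -0.0068  0.2204] turn [ 0.0012 -0.0045  0.0027]
F cradle -6.789937523350627 -0.5575586048191956 3.267626665610919 j7 [-0.5475  0.5234  0.5425  1.9889 -0.4069  0.7368 -0.1165]
```

Call:
{"fn": "carry_out", "kwargs": {
  "commands": "0 0 -0.023 0.001 -0.004 0 1; 0 0 -0.023 0 0 0 1; 0 0 -0.023 0 0 0 1; 0 0 -0.023 0 0.001 0 1; 0 0 -0.02 0 0.001 0 1",
  "squeeze": 9
}}

```text
time: 7.5
position: [0.5782, 0.0218, 0.0635]
tool_rot: [1.47, 1.017, -1.478]
ft_force: [-2.9, -6.0, 2.5]
gripper_width: 0.028
```

```bash
python3 toe.py; python3 go.py 0 0.0005 .063 -1
```

```text
toe moved [-0.02364428  0.04239315]
t 7.55 cradle [ 0.0446 -0.0004  0.0635] w 0.027784670075175922 shift [ 0.0037 -0.005   0.2974] turn [-0.0026  0.0011  0.0036]
F cradle -3.3249579246772707 -0.5005876522724646 1.9652395540977237 j7 [-0.5717  0.5332  0.5486  1.9757 -0.4022  0.7467 -0.1483]
```

Call:
{"fn": "carry_out", "kwargs": {
  "commands": "0 0 -0.02 -0.002 0.002 0 1; 0 0 -0.02 0 0.001 0 1; 0 0 -0.02 0 0.001 0 1; 0 0 -0.018 0 0.001 0 1; 0 0 -0.015 0 0.001 0 1",
  "squeeze": 8
}}

```text
time: 7.97
position: [0.5815, 0.0305, 0.0635]
tool_rot: [1.474, 1.021, -1.477]
ft_force: [-1.9, -7.0, 3.6]
gripper_width: 0.0282
```

```bash
python3 go.py 0 0.0005 .063 -1
```

```text
t 7.9667 cradle [ 0.0534 -0.0004  0.0635] w 0.028226385034669708 shift [ 0.0021 -0.0046  0.3559] turn [-0.0029 -0.0018  0.0044]
F cradle -7.198814359154603 -0.6361870093835384 3.6386206444988978 j7 [-0.5782  0.5367  0.5446  1.9681 -0.4076  0.7502 -0.1567]
```

Call:
{"fn": "carry_out", "kwargs": {
  "commands": "0 0 -0.015 -0.003 -0.001 0.003 1; 0 0 -0.015 0 0.001 0 1; 0 0 -0.013 0 0.001 0 1"
}}

```text
time: 8.22
position: [0.5827, 0.0337, 0.0635]
tool_rot: [1.472, 1.018, -1.472]
ft_force: [-2.4, -6.5, 1.8]
gripper_width: 0.0279
```

Call:
{"fn": "carry_out", "kwargs": {
  "commands": "0 0 -0.013 0 0.001 0 1; 0 0 -0.013 0 0.001 0 1"
}}

```text
time: 8.38
position: [0.5834, 0.0355, 0.0635]
tool_rot: [1.474, 1.019, -1.473]
ft_force: [-2.9, -6.8, 3.1]
gripper_width: 0.0278
```

```bash
python3 toe.py; python3 go.py 0 0.0005 .063 -1
```

```text
toe moved [-0.01882948  0.05687882]
t 8.4333 cradle [ 0.059  -0.0004  0.0635] w 0.028058499669890366 shift [ 0.0019 -0.005   0.3933] turn [-0.002  -0.0019  0.002 ]
F cradle -5.516008280872447 -1.0374684899462323 2.867180035348687 j7 [-0.5871  0.5383  0.5445  1.9656 -0.4074  0.7478 -0.1651]
```

A -0.013 step stalls at about 11 N total, or about 6 N on the button, so it stays safe even once the button locks.

Call:
{"fn": "carry_out", "kwargs": {
  "commands": "0 0 -0.013 0 0 0 1; 0 0 -0.013 0 0 0 1"
}}

```text
time: 8.6
position: [0.5841, 0.0374, 0.0635]
tool_rot: [1.473, 1.017, -1.475]
ft_force: [-1.7, -5.4, 2.7]
gripper_width: 0.0277
```

Call:
{"fn": "carry_out", "kwargs": {
  "commands": "0 0 -0.013 0 0.001 0 1; 0 0 -0.013 0 0.001 0 1"
}}

```text
time: 8.77
position: [0.5849, 0.0395, 0.0635]
tool_rot: [1.475, 1.018, -1.476]
ft_force: [-2.3, -4.4, 2.0]
gripper_width: 0.0279
```

```bash
python3 toe.py; python3 go.py 0 0.0005 .063 -1
```

```text
toe moved [-0.01545125  0.06116747]
t 8.8167 cradle [ 0.0634 -0.0004  0.0635] w 0.02799737731026301 shift [ 0.0019 -0.0038  0.4228] turn [-0.0034 -0.0018  0.0026]
F cradle -3.2486801806674914 -1.212378946149192 2.219463459170825 j7 [-0.5926  0.5412  0.5446  1.9608 -0.4086  0.7511 -0.1733]
```

Call:
{"fn": "carry_out", "kwargs": {
  "commands": "0 0 -0.012 0 0 0 1; 0 0 -0.012 0 0 0 1"
}}

```text
time: 8.98
position: [0.586, 0.0424, 0.0635]
tool_rot: [1.475, 1.018, -1.476]
ft_force: [-1.8, -5.7, 3.2]
gripper_width: 0.0282
```

```bash
python3 toe.py; python3 go.py 0 0.0005 .063 -1
```

```text
toe moved [-0.01227017  0.06427491]
t 9.0333 cradle [ 0.0665 -0.0004  0.0635] w 0.027799247284517017 shift [ 0.0022 -0.0035  0.4431] turn [-0.0037 -0.0014  0.0028]
F cradle -4.623231850079724 -0.7085023608525735 2.5193025531916695 j7 [-0.597   0.5432  0.5448  1.9574 -0.4085  0.7531 -0.179 ]
```

Call:
{"fn": "carry_out", "kwargs": {
  "commands": "0 0 -0.011 0 0 0 1; 0 0 -0.011 0 0 0 1"
}}

```text
time: 9.2
position: [0.5868, 0.0448, 0.0634]
tool_rot: [1.474, 1.017, -1.478]
ft_force: [-4.5, -10.2, 3.5]
gripper_width: 0.0283
```

```bash
python3 toe.py; python3 go.py 0 0.0005 .063 -1
```

```text
toe moved [-0.0099441  0.0665254]
t 9.25 cradle [ 0.0687 -0.0004  0.0634] w 0.027908984517573926 shift [ 0.0026 -0.003   0.4583] turn [-0.0041 -0.0004  0.003 ]
F cradle -7.499232210808571 0.06177824236235541 3.4384335167038707 j7 [-0.6011  0.5453  0.5456  1.9546 -0.4078  0.7552 -0.1842]
```

```bash
python3 - <<'E'
from workcell import *; import cv2
f=grab_frame("scene"); cv2.imwrite("pics/s2.png",cv2.resize(f["image"][220:320,220:360,::-1],None,fx=5,fy=5,interpolation=cv2.INTER_CUBIC))
E
python3 go.py 0 0.0005 .063 -1
```

```text
t 9.3 cradle [ 0.0687 -0.0004  0.0634] w 0.02785587240200422 shift [ 0.0025 -0.0029  0.4581] turn [-0.0041 -0.0005  0.003 ]
F cradle -8.182810051637617 0.0683492741210272 4.053432433200042 j7 [-0.601   0.5452  0.5455  1.9547 -0.408   0.7551 -0.184 ]
```

View pics/s2.png

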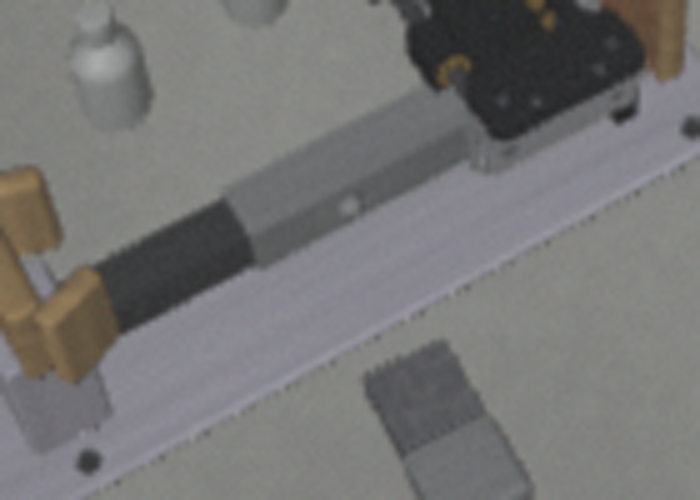

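The button shows bright in the next hole at crop (350,206), which is scene (290,261), the same place as at the start, so it has snapped out. I'll relax the pull and open.

Call:
{"fn": "carry_out", "kwargs": {
  "commands": "0 0 0 0 0 0 1; 0 0 0.002 0 0 0 1; 0 0 0 0 0 0 0.6; 0 0 0 0 0 0 0.3; 0 0 0 0 0 0 0.2",
  "squeeze": 4
}}

```text
time: 9.72
position: [0.5869, 0.0464, 0.0633]
tool_rot: [1.474, 1.019, -1.477]
ft_force: [0.2, 0.8, 0.4]
gripper_width: 0.0446
```

Call:
{"fn": "carry_out", "kwargs": {
  "commands": "0 0 0 0 0 0 0; 0 0 0 0 0 0 0; 0 0 0 0 0 0 0; 0 0 0 0 0 0 0; 0 0 0 0 0 0 0"
}}

```text
time: 10.13
position: [0.5868, 0.0474, 0.0632]
tool_rot: [1.474, 1.02, -1.476]
ft_force: [-0.4, 0.2, -0.2]
gripper_width: 0.078
```

```bash
python3 toe.py; python3 go.py 0.03 0.0005 .15 -1
```

```text
toe moved [-0.01162879  0.0665228 ]
t 10.1833 cradle [0.0711 0.0006 0.0632] w 0.08208144656283713 shift [-0.5797 -0.0017  0.2724] turn [-0.0029 -0.0019  0.0037]
F cradle 0.9440416088123368 0.09585783348738289 1.2757623193337653 j7 [-0.602   0.5453  0.543   1.9543 -0.41    0.7552 -0.1839]
```

Retreat straight up.

Call:
{"fn": "carry_out", "kwargs": {
  "commands": "-0.1 0 0 0 0 0 0; -0.2 0 0 0 0 0 0; -0.25 0 0 0 0 0 0; -0.25 0 0 0 0 0 0; -0.25 0 0 0 0 0 0"
}}

```text
time: 10.6
position: [0.583, 0.0457, 0.2184]
tool_rot: [1.463, 1.023, -1.49]
ft_force: [0.0, 0.7, -0.6]
gripper_width: 0.0939
```

Call:
{"fn": "carry_out", "kwargs": {
  "commands": "-0.2 0 0 0 0 0 0; 0 0 0 0 0 0 0; 0 0 0 0 0 0 0; 0 0 0 0 0 0 0; 0 0 0 0 0 0 0"
}}

```text
time: 11.02
position: [0.5862, 0.0454, 0.2576]
tool_rot: [1.472, 1.02, -1.481]
ft_force: [-0.4, -0.7, -0.8]
gripper_width: 0.094
```

```bash
python3 - <<'E'
from workcell import *; from wr import *
np.set_printoptions(precision=4,suppress=True)
s=get_state(); f=grab_frame("wrist"); w=dict(pos=s["position"],rot=s["tool_rot"],**f); g=grab_frame("scene")
P=wpts(w); q=P-O; Q=np.stack([q@D,q@N,P[...,2]],-1)
k=Q[(Q[...,2]>.045)&(Q[...,2]<.067)&(abs(Q[...,0])<.02)&(Q[...,1]<-.0135)&(Q[...,1]>-.04)]
print(s["position"],s["ft_force"],"button",len(k),k.mean(0),k.min(0),k.max(0))
toe=Q[(Q[...,2]>.1)&(Q[...,2]<.14)&(Q[...,0]>.05)&(Q[...,0]<.22)&(abs(Q[...,1])<.06)]; print("toe",np.percentile(toe,[2,98],axis=0))
a=cv2.resize(f["image"][:,:,::-1],(480,300)); b=g["image"][200:320,200:380,::-1]; b=cv2.resize(b,(450,300))
m=np.hstack([a,b])[:, :]; cv2.imwrite("pics/end.png",cv2.resize(m,(800,258)))
E
```

```text
[0.5862 0.0454 0.2576] [-0.4231 -0.6612 -0.755 ] button 28 [ 0.003  -0.0159  0.0635] [-0.0014 -0.0182  0.0602] [ 0.0072 -0.0143  0.0656]
toe [[ 0.1436 -0.0311  0.1198]
 [ 0.1606  0.0333  0.1253]]
```

View pics/end.png

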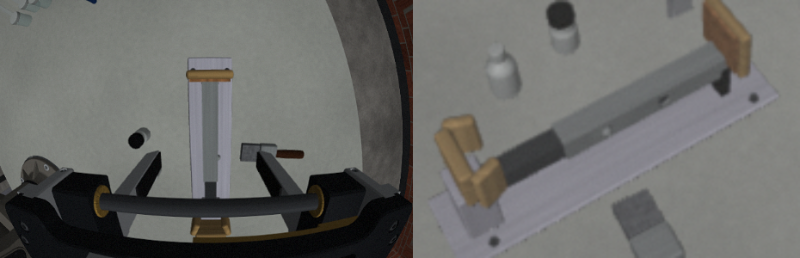

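The final picture shows the tube lengthened and the old hole empty at (665,100). The button stands out in the next hole at (607,132), and the bottles and brush in view have not moved.

```bash
python3 -c "from workcell import *; print(job_done())"
```

```text
the job is handed in; nothing more can be done
None
```

The outer tube is now one hole longer, with the button out in the next hole, and the job is handed in after about 11 s of the 58 s allowed; no verdict came back.

**What I did:** I pinched the button flush with a 5 N grip, measuring 28.3 mm across the pads while the tube was still at its old hole. I raised the grip to 16 N to ride the dome under the wall, where the pull peaked at about 12 N including the tube's own friction. I then eased the grip to 8–10 N for the slide and stopped when the force rose at the next hole. Last, I relaxed the pull, opened the gripper and lifted clear.

**Last checks:**
- **Tube:** the toe rest moved about 67 mm. The first picture had put the next hole about 66 mm back, so these agree.
- **Button:** the wrist camera put its outermost point at y −18.2 mm, against −18.8 mm before the move. That is short of the −18.5 mm limit, but this last reading was from higher up and had only 28 depth points, and calibration is good to about 2 mm. The scene view shows the button standing out in the hole, and the rise in force supports that it locked.
- **Bystanders:** the bottles and brush look unmoved in the last view. The shoe was not in that crop, and I never worked near it.
- **Robot:** it ended clear of everything, with a wrist force of about 1 N.

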